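Stow the conveyor guide rail in its bay, past the post

TASK

Put the long aluminium guide rail away in the green three-sided bay: push it along the table with the fingertips, one end and then the other, so that it angles in behind the upright steel post and ends lying flat along the bay's back wall, touching or nearly touching it at both ends. Only slide the rail, never pick it up or tip it, and leave the other things on the table where they are.

Things in the scene. Friction and masses are not known exactly. Their poses are not given: they have to be found in the camera images.
- rail: loose aluminium guide rail (square-edged bar with a dark groove along its top), 240 long, 25 wide, 28 high, about 0.35 kg, lying on the table in front of the bay. Origin: centre of its underside. Its long axis is its y axis; x is across its width. Both ends are alike, either may lead.
- rail_end_a (a point): centre of the rail's end face at its +y end (120 from the middle), 14 above its underside
- rail_end_b (a point): centre of the rail's end face at its -y end (120 from the middle), 14 above its underside
- bay: green steel bay fixed to the table: a back wall and two side walls, 40 high, 12 thick, open above and towards the robot. Origin: on the table at the middle of the back wall's inner face. x points through the back wall away from the robot, y along it. Inner faces of the side walls at y = +135 and -135; they reach 65 out from the back wall, to x = -65. The table is its floor.
- post: upright dark steel post fixed at the bay's mouth, diameter 20, 50 high; origin at its foot. In the bay's frame at x = -75, y = +75 or -75 (varies): 65 from the back wall, 50 from the near side wall, 200 from the other, too little for the rail broadside. So the end on the post's side goes in first, through the wide gap, then slips along behind the post.
- socket: flat empty socket mark for the post, a dark disc 30 across with a steel rim, level with the table (things slide over it freely); always at the mirrored place at the other half of the bay's mouth
- carton_tall: tall cardboard carton with a green band, 70 x 120 x 150 high, at the left of the bay (sizes in mm; origin at the centre of its underside unless said). A bystander: not part of the job.
- carton_flat: cardboard carton with a green band, 110 x 150 x 70 high, at the robot's left (sizes in mm; origin at the centre of its underside unless said). A bystander: not part of the job.
- carton_small: small cardboard carton with a red band, 60 x 90 x 80 high, at the robot's right (sizes in mm; origin at the centre of its underside unless said). A bystander: not part of the job.
- tin: upright round tin, diameter 72, 90 high, behind the bay (sizes in mm; origin at the centre of its underside unless said). A bystander: not part of the job.
- tape: roll of packing tape lying flat, outer diameter 90, 40 high, at the robot's right (sizes in mm; origin at the centre of its underside unless said). A bystander: not part of the job.
- mug: white mug, diameter 80, 90 high, at the right of the bay (sizes in mm; origin at the centre of its underside unless said). A bystander: not part of the job.
- screwdriver: blue-handled screwdriver lying at the left of the bay, 150 long; origin near its middle (sizes in mm; origin at the centre of its underside unless said). A bystander: not part of the job.

How it is judged:
By the outcome, as a careful person would: the job done as asked, in the order asked, and still so for the second after the job is handed in, with the robot touching nothing.
It also fails if it takes over 72 s, if anything falls off the work surface, if the arm or the gripper's body presses on something with over 40 N, if the wrist force passes 120 N, or if a joint passes its speed limit or range.

ROBOT

A 6-joint arm with a two-finger parallel gripper is mounted at the origin on the work surface. World frame = base frame: x ahead of the robot, y to its left, z up, the work surface at z = 0. Lengths are in m, angles in rad, forces in N, time in s.
With the tool pointing down it reaches from about 0.425 to 0.95 m from the base axis. Payload 3.5 kg.
Tool frame: the origin (TCP) lies at the very end of the fingers, on their centre line; the grasp point (between the pads) lies 19 mm behind it; z points along the fingers, x is the direction in which the jaws open and shut, and the axes are right-handed (so a half turn about z gives the same grasp; the last joint's range is limited). The gripper opens to 85 mm and grips with 20 to 120 N. Pads are 22 mm wide; open, the fingers measure 114 mm over their backs; the gripper's body (76 mm by 85 mm) begins 54 mm behind the grasp point. The pads swing forward as they close: fully open they stand 13 mm farther back than shut.
Start: joints at [-1.358, 0.286, 1.577, -0, 1.279, -0.15], TCP at [0.24, -0.631, 0.195] pointing down, gripper open.
Joint ranges: [-2.77, 2.77], [-0.9, 2.22], [0.21, 2.48], [-1.53, 4.67], [0.24, 2.81], [-2.84, 2.84]. Speed limits (rad/s): [2.79, 2.79, 3.14, 3.14, 3.14, 3.14].

INTERFACE

Orientations are given as a unit quaternion [x, y, z, w].
In Python, from bench import env, cams, workorder gives the robot as it stands.
- The arm moves only by the shell command python3 -m jog 'ROWS'. ROWS is JSON, a list that holds one entry, the list of rows, each a list of 7 numbers: the shift along the tool's x, y, z in mm, then the turn, a rotation vector about the tool's x, y, z in degrees, then the finger opening in mm, from 0 to 85.4. A call has 1 to 12 rows; each row is the pose to reach, as a shift and turn from the pose commanded when the call began, along the tool's axes at that moment; what a row does not reach only later rows make up. A row lasts 1/12 s, in which the tool goes at most 41.7 mm and 7.16 degrees, less where a joint would pass 70% of its speed; a pose out of reach is approached as far as the arm can. A call with a gripper value outside its range is refused whole. The fingers move at their own pace and stop on an object; the grip force is fixed at half the most. Time passes only in rows, so rows that repeat a pose let the fingers close. It gives the time, the measured TCP pose, the force and the opening at its end, in the units of the state.
- env.get_obs(): the state, without advancing time (a new reading comes with each control period).
- cams.grab_frame(name): name is "scene" or "side" or "wrist"; returns the picture (384x512x3 uint8, red, green, blue); there is no depth.
- cams.camera_params(name): a dict with "vertical_fov" (degrees; the focal length in pixels is half the picture's height over the tangent of half this angle, whatever the lens; pixels are square), "cx", "cy" (the principal point, pixels), "k1" (the pictures are not rectified: a ray, as slopes to the right and down, at radius r is drawn at 1 + k1 r^2 times it, then the intrinsics apply), "xyz" and "rotation" of the camera in the world. Camera axes: x right, y up, looking along -z (the intrinsics and any distortion apply to the point x, -y, -z); pixel columns grow to the right and rows downward; lengths in m; the calibration is good to about 2 mm. A picture is of the moment at which its call begins: read the wrist's pose just before it. camera_params takes no time and is no camera call; for the wrist camera it gives the pose at the moment of the call.
- workorder.close_job(): hands the job in, once; it reports no verdict.
Trained networks look in the newest picture that a camera, given by its name, has taken for a name from the list of things; names that differ only in an ending like _2 or _b are one class to them, and where a whole thing is asked for, a point or a joint stands for the part that bears it (a point fixed in the world has none). Each returns a list of dicts, best first, with "confidence" (0 to 1); they miss things now and then, are a little off and sometimes report something else, mostly with a low value. They report only what shows in the picture. A call takes as long as a camera call.
- cams.search_frame(camera, label): "bbox" ([left, top, right, bottom] in pixels, round what is visible of it).
- cams.trace(camera, label): "mask" (384x512 bool, what is visible of it) and "bbox" ([left, top, right, bottom] in pixels, round what is visible of it).
- cams.landmark_of(camera, label): "at" ([column, row] in pixels: a listed point, or the origin of a listed thing).
The state is a dict: "time": time; "joint_positions": joint angles; "qvel": joint speeds; "effort": joint torques, N m; "position": TCP position; "tool_rot": TCP orientation; "wrist_force": force on the tool from outside, world axes, zero at the start; "ft_torque": the same for the moment, N m; "finger_gap": finger opening in m.
Only numpy, scipy, OpenCV 4.12 (cv2) and the standard library are available. Lean on these libraries where they do the work, as an engineer would, in place of code of your own. Each camera call takes 0.05 s, during which the arm holds its last target. There are 200 camera calls.

## Working session

There is one attempt and no reset: what is moved stays moved. The work goes in short steps, Python scripts to look and compute and a shell command to move; the robot and the scene stay as the last step left them, time stands still between calls to the robot, and variables do not carry over. Pictures are saved under pics/ and viewed, about 8 in all and at most 12, crops included, and the job is handed in when it is done.

```bash
ls; mkdir -p pics; cat > h.py <<'E'
import numpy as np, cv2
from bench import env, cams, workorder
from scipy.spatial.transform import Rotation as R
def ray(name, px, P=None):
    P=P or cams.camera_params(name)
    f=192/np.tan(np.radians(P["vertical_fov"])/2)
    K=np.array([[f,0,P["cx"]],[0,f,P["cy"]],[0,0,1]])
    s=cv2.undistortPoints(np.array([[px]],float),K,np.array([P["k1"],0,0,0.]))[0,0]
    M=np.array(P["rotation"]); M=M if M.shape==(3,3) else R.from_quat(M).as_matrix()
    return np.array(P["xyz"]), M@np.array([s[0],-s[1],-1])
def onz(name,px,z,P=None):
    o,d=ray(name,px,P); return o+d*(z-o[2])/d[2]
def save(name,fn):
    im=cams.grab_frame(name); cv2.imwrite(fn,im[:,:,::-1]); return im
E
python3 - <<'E'
from h import *
print(cams.camera_params("scene"))
a=save("scene","pics/a.png")
for l in ["rail","rail_end_a","rail_end_b","bay","post","socket","mug","carton_tall","screwdriver","tin"]:
    r=cams.landmark_of("scene",l)
    for q in r[:2]:
        z=.014 if "end" in l else 0
        print(l,round(q["confidence"],2),np.round(q["at"]),np.round(onz("scene",q["at"],z),3))
b=save("side","pics/b.png")
for l in ["rail","rail_end_a","rail_end_b","bay","post","socket"]:
    r=cams.landmark_of("side",l)
    for q in r[:2]:
        z=.014 if "end" in l else 0
        print("side",l,round(q["confidence"],2),np.round(q["at"]),np.round(onz("side",q["at"],z),3))
cv2.imwrite("pics/ab.png",cv2.resize(np.vstack([a,b])[:,:,::-1],None,fx=.78,fy=.78))
print(env.get_obs())
E
```

```text
pics
{'vertical_fov': 46.63869314921723, 'cx': 248.41986441041826, 'cy': 192.85843080682986, 'k1': -0.1449739298500494, 'xyz': array([ 1.71685229, -0.25412329,  0.77517444]), 'rotation': array([0.37911526, 0.29709553, 0.55007117, 0.68222253])}
rail 0.56 [239. 190.] [ 0.506 -0.005  0.   ]
rail_end_a 0.86 [276. 186.] [0.529 0.113 0.014]
rail_end_a 0.72 [201. 186.] [ 0.478 -0.127  0.014]
rail_end_b 0.86 [276. 186.] [0.529 0.113 0.014]
rail_end_b 0.72 [201. 186.] [ 0.478 -0.127  0.014]
bay 0.88 [263. 219.] [0.677 0.033 0.   ]
post 0.67 [280. 205.] [0.617 0.101 0.   ]
post 0.63 [109. 221.] [ 0.599 -0.419  0.   ]
socket 0.56 [229. 205.] [ 0.582 -0.053  0.   ]
mug 0.89 [171. 240.] [ 0.721 -0.244  0.   ]
carton_tall 0.55 [347. 217.] [0.719 0.283 0.   ]
carton_tall 0.5 [274. 187.] [0.512 0.113 0.   ]
screwdriver 0.63 [342. 186.] [0.547 0.34  0.   ]
tin 0.61 [272. 241.] [0.785 0.029 0.   ]
side rail 0.65 [289. 208.] [ 0.503 -0.022  0.   ]
side rail_end_a 0.86 [314. 193.] [ 0.469 -0.137  0.014]
side rail_end_a 0.7 [260. 221.] [0.525 0.115 0.014]
side rail_end_b 0.86 [314. 193.] [ 0.469 -0.137  
[... 189 characters left out ...]
-0.036  0.   ]
{'time': 0.9, 'joint_positions': array([-1.35799269e+00,  2.86294410e-01,  1.57667137e+00, -1.99562416e-05,
        1.27861986e+00, -1.50009143e-01]), 'qvel': array([ 0.00080387,  0.00148489, -0.00023725,  0.00071684,  0.00154576,
        0.00020624]), 'effort': array([-2.22799854e-04, -4.05962276e+01, -2.92945755e+01, -2.41094313e-04,
        5.05961525e-04,  1.77122487e-06]), 'position': array([ 0.23957629, -0.63104564,  0.19474412]), 'tool_rot': array([ 8.23076752e-01, -5.67930154e-01, -3.98553696e-06,  9.36532520e-06]), 'wrist_force': array([-0.55279686,  0.72448258,  0.63897239]), 'ft_torque': array([0.01069728, 0.0349242 , 0.01447438]), 'finger_gap': 0.08523604101636925}
```

View pics/ab.png

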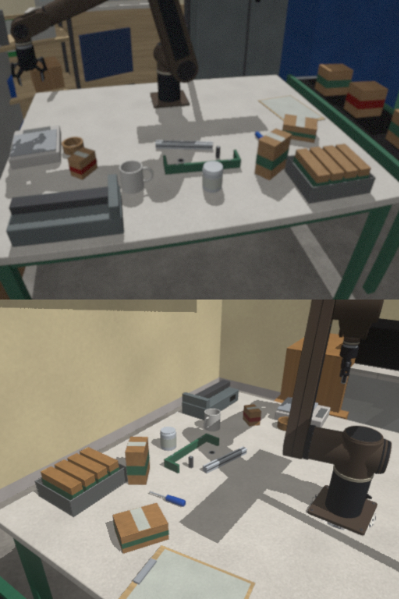

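The two views show the rail lying in front of the bay, with the post on the +y half. I'll go above it for a wrist view.

```bash
python3 -m jog '[[[-30,-30,-60,0,0,0,0],[-60,-60,-120,0,0,0,0],[-90,-90,-170,0,0,0,0],[-120,-120,-200,0,0,0,0],[-149,-149,-200,0,0,0,0],[-178,-178,-200,0,0,0,0],[-207,-207,-200,0,0,0,0],[-236,-236,-200,0,0,0,0],[-265,-265,-200,0,0,0,0],[-294,-294,-200,0,0,0,0],[-323,-323,-200,0,0,0,0],[-352,-352,-200,0,0,0,0]]]'
python3 - <<'E'
from h import *
P=cams.camera_params("wrist");o=env.get_obs()
M=R.from_quat(o["tool_rot"]).as_matrix()
print("cam in tool",M.T@(P["xyz"]-o["position"]), P["vertical_fov"]); Mc=R.from_quat(P["rotation"]).as_matrix(); print("cam up, look in world",Mc[:,1],-Mc[:,2])
E
```

```text
time: 1.9
position: [0.4138, -0.2426, 0.3933]
tool_rot: [0.823, -0.568, 0.001, 0.0]
wrist_force: [1.8, 0.4, 0.3]
finger_gap: -0.0001
cam in tool [-0.00035007 -0.07604672 -0.18046189] 68.79827953537634
cam up, look in world [ 0.89274614  0.33849656 -0.29736242] [-0.27768437 -0.10638021 -0.95476418]
```

```bash
python3 -m jog '[[[-30,-26,0,0,0,0,0],[-60,-53,0,0,0,0,0],[-90,-80,0,0,0,0,0],[-120,-106,0,0,0,0,0],[-150,-132,0,0,0,0,0],[-175,-158,0,0,0,0,0],[-175,-158,0,0,0,0,0],[-175,-158,0,0,0,0,0]]]'
cat > look.py <<'E'
from h import *
import sys
def look(tag,labels):
    P=cams.camera_params("wrist"); im=save("wrist",f"pics/{tag}.png")
    for l in labels:
        for q in cams.landmark_of("wrist",l)[:2]:
            z=.014 if "end" in l else 0
            print(l,round(q["confidence"],2),np.round(q["at"]),np.round(onz("wrist",q["at"],z,P),4))
    return im,P
if __name__=="__main__": look(sys.argv[1],sys.argv[2:])
E
python3 look.py w1 rail rail_end_a bay post socket screwdriver mug
```

```text
time: 2.57
position: [0.4992, -0.0231, 0.3924]
tool_rot: [0.824, -0.566, -0.0, 0.0]
wrist_force: [-0.2, -0.5, 0.6]
finger_gap: -0.0001
rail 0.94 [247. 144.] [ 0.4962 -0.0131  0.    ]
rail_end_a 0.79 [193. 106.] [0.527  0.1082 0.014 ]
rail_end_a 0.61 [299. 176.] [ 0.4736 -0.1351  0.014 ]
bay 0.9 [263.  47.] [0.672  0.0223 0.    ]
post 0.72 [206.  72.] [0.5942 0.1068 0.    ]
socket 0.77 [279. 101.] [ 0.5952 -0.0413  0.    ]
screwdriver 0.6 [84. 57.] [0.5381 0.3306 0.    ]
screwdriver 0.39 [425. 246.] [ 0.4248 -0.4765  0.    ]
mug 0.84 [403.  79.] [ 0.7181 -0.2478  0.    ]
mug 0.53 [296. 178.] [ 0.4657 -0.1346  0.    ]
```

View pics/w1.png

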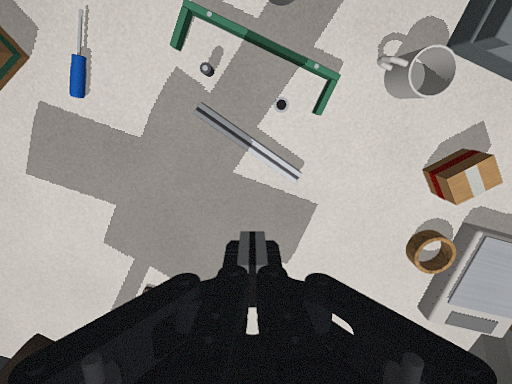

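The wrist view shows the bay at the top, the rail from (197,106) to (300,177), the post at (208,72) and the socket at (281,104). The rail overlaps the post's side in y. I'll get precise poses by fitting projected models to the masks.

```bash
cat > fit.py <<'E'
from h import *
from scipy.optimize import minimize
def box(x0,x1,y0,y1,h): return np.array([[x,y,z] for x in(x0,x1) for y in(y0,y1) for z in(0,h)])/1000.
MOD={"rail":[box(-12.5,12.5,-120,120,28)],
 "bay":[box(0,12,-147,147,40),box(-65,12,135,147,40),box(-65,12,-147,-135,40)]}
t=np.linspace(0,2*np.pi,24)
MOD["post"]=[np.array([[.01*np.cos(a),.01*np.sin(a),z] for a in t for z in(0,.05)])]
def proj(P,X):
    f=192/np.tan(np.radians(P["vertical_fov"])/2); M=R.from_quat(P["rotation"]).as_matrix()
    c=(X-P["xyz"])@M; s=c[:,:2]/-c[:,2:]; s[:,1]*=-1
    return s*(1+P["k1"]*(s**2).sum(1,keepdims=True))*f+[P["cx"],P["cy"]]
def place(X,p): c,s=np.cos(p[2]),np.sin(p[2]); return np.c_[X[:,0]*c-X[:,1]*s+p[0],X[:,0]*s+X[:,1]*c+p[1],X[:,2]]
S=4
def render(P,name,p):
    im=np.zeros((384*S,512*S),np.uint8)
    for X in MOD[name]: cv2.fillConvexPoly(im,cv2.convexHull(np.round(proj(P,place(X,p))*S+S/2).astype(np.int32)),255)
    return cv2.resize(im,(512,384),interpolation=cv2.INTER_AREA)/255.
def fit(name,p0,cam="wrist",P=None):
    P=P or cams.camera_params(cam); r=cams.trace(cam,name)
    best=None
    for q in r[:3]:
        m=q["mask"].astype(float)
        cost=lambda u: np.abs(render(P,name,p0+u*[.01,.01,.1])-m).sum()/m.sum()
        o=min((minimize(cost,s,method="Nelder-Mead",options=dict(xatol=.01,fatol=1e-4,initial_simplex=np.array(s)+[[0,0,0],[1,0,0],[0,1,0],[0,0,1]])) for s in ([0,0,0],[.5,-.5,-.5])),key=lambda o:o.fun)
        if best is None or o.fun<best[1]: best=(p0+o.x*[.01,.01,.1],o.fun,q["confidence"],int(m.sum()))
    return best
BAY=None
def rel(p,b):
    d=p[:2]-b[:2];c,s=np.cos(b[2]),np.sin(b[2]); return np.round([1e3*(c*d[0]+s*d[1]),1e3*(-s*d[0]+c*d[1]),np.degrees(p[2]-b[2])],1)
E
python3 - <<'E'
from fit import *
P=cams.camera_params("wrist"); cams.grab_frame("wrist")
b=fit("bay",np.array([.675,.03,-.21]),P=P); print("bay",b)
r=fit("rail",np.array([.50,-.013,-.21]),P=P); print("rail",r, rel(r[0],b[0]))
p=fit("post",np.array([.60,.10,0]),P=P); print("post",p,rel(p[0],b[0]))
P=cams.camera_params("scene"); cams.grab_frame("scene")
b=fit("bay",np.array([.675,.03,-.21]),"scene",P); print("bay",b)
r=fit("rail",np.array([.50,-.013,-.21]),"scene",P); print("rail",r, rel(r[0],b[0]))
E
```

```text
bay (array([ 0.66965385,  0.02501897, -0.04478899]), np.float64(0.14500366603509232), 0.74, 2701)
rail (array([ 0.49932074, -0.01570061, -0.24675272]), np.float64(0.05893739609665004), 0.93, 1722) [-168.3  -48.3  -11.6]
post (array([ 0.59898102,  0.10251742, -0.00988938]), np.float64(0.11538069773363892), 0.42, 154) [-74.1  74.3   2. ]
bay (array([ 0.66441419,  0.02569428, -0.04950647]), np.float64(0.3560470588235295), 0.86, 1125)
rail (array([ 0.49269885, -0.01439806, -0.22104533]), np.float64(0.1180897389630699), 0.7, 815) [-169.5  -48.5   -9.8]
```

Both views agree, and the post comes out at (-74,74) mm in the bay frame against an expected (-75,75). The bay yaw is -2.6°, and the rail is at (-168,-48,-11.6°) in that frame. The plan has four steps:
- **A:** nudge the rail towards -y so its end clears the post.
- **B:** push from the robot side to set about 28°.
- **C:** push the tail along the rail's axis.
- **D:** push the tail in.

```bash
cat > go.py <<'E'
import sys
from fit import *
B=np.array([.6697,.0250,-.0448])
def b2w(x,y): c,s=np.cos(B[2]),np.sin(B[2]); return np.array([B[0]+(c*x-s*y)/1e3,B[1]+(s*x+c*y)/1e3])
def shift(x,y,z,yaw=None):
    """bay mm target, z mm; yaw = wanted bay yaw (deg) of tool -y"""
    o=env.get_obs(); M=R.from_quat(o["tool_rot"]).as_matrix()
    d=np.append(b2w(x,y),z/1e3)-o["position"]; t=M.T@d*1e3
    cur=np.degrees(np.arctan2(-M[1,1],-M[0,1])-B[2])
    print("bay",np.round([x,y,z],0),"shift",np.round(t,1),"cur yaw",round(cur,1), "turn z", None if yaw is None else round(cur-yaw,1), "j6",round(o["joint_positions"][5],2))
def where():
    o=env.get_obs(); print("tcp bay",rel(np.append(o["position"][:2],0),B)[:2],"z",round(o["position"][2]*1e3,1))
E
python3 - <<'E'
from go import *
th=np.radians(11.6); a=np.array([np.sin(th),np.cos(th)]); L=np.array([-168.3,-48.3])+120*a
s=L+a*30; shift(*s,120,-11.6); shift(*s,10,-11.6)
E
```

```text
bay [-138.   99.  120.] shift [-131.4  -89.5  272.5] cur yaw 23.3 turn z 34.9 j6 0.96
bay [-138.   99.   10.] shift [-131.4  -89.5  382.5] cur yaw 23.3 turn z 34.9 j6 0.96
```

```bash
python3 -m jog '[[[-18,-12,35,0,0,5,0],[-36,-25,70,0,0,10,0],[-54,-37,105,0,0,15,0],[-72,-50,140,0,0,20,0],[-90,-62,175,0,0,25,0],[-110,-75,210,0,0,30,0],[-125,-85,240,0,0,35,0],[-131,-89,272,0,0,35,0],[-131,-89,305,0,0,35,0],[-131,-89,340,0,0,35,0],[-131,-89,370,0,0,35,0],[-131,-89,382,0,0,35,0]]]'
python3 - <<'E'
from go import *
where()
th=np.radians(11.6); a=np.array([np.sin(th),np.cos(th)]); L=np.array([-168.3,-48.3])+120*a
s=L+a*(14.3-40); shift(*s,9,-11.6)
E
```

```text
time: 4.32
position: [0.532, 0.1293, 0.0056]
tool_rot: [-0.614, 0.789, 0.002, -0.003]
wrist_force: [-0.1, 0.1, -1.3]
finger_gap: 0.0002
tcp bay [-142.2   98. ] z 5.6
bay [-149.   44.    9.] shift [54.3 -3.9 -3.2] cur yaw -11.6 turn z -0.0 j6 1.87
```

```bash
python3 -m jog '[[[0,-4,-2,0,0,0,0],[8,-4,-2,0,0,0,0],[14,-4,-2,0,0,0,0],[20,-4,-2,0,0,0,0],[26,-4,-2,0,0,0,0],[32,-4,-2,0,0,0,0],[38,-4,-2,0,0,0,0],[44,-4,-2,0,0,0,0],[50,-4,-2,0,0,0,0],[55,-4,-2,0,0,0,0],[55,-4,-2,0,0,0,0],[50,-4,-2,0,0,0,0]]]'
python3 - <<'E'
from go import *
where()
cams.grab_frame("scene"); P=cams.camera_params("scene")
r=fit("rail",np.array([.49,-.055,-.23]),"scene",P); print("scene",r,rel(r[0],B))
Pw=cams.camera_params("wrist"); save("wrist","pics/w2.png")
r=fit("rail",np.array([.49,-.055,-.23]),"wrist",Pw); print("wrist",r,rel(r[0],B))
E
```

```text
time: 5.32
position: [0.5272, 0.0793, 0.0124]
tool_rot: [-0.614, 0.79, 0.0, -0.0]
wrist_force: [0.6, 0.7, 0.0]
finger_gap: -0.0
tcp bay [-144.8   47.8] z 12.4
scene (array([ 0.49210861, -0.01487064, -0.26253613]), np.float64(0.11024226998491704), 0.66, 832) [-175.6  -47.8  -12.5]
wrist (array([ 0.49939135, -0.01581732, -0.23942081]), np.float64(0.09075566672155735), 0.87, 13217) [-168.3  -48.4  -11.2]
```

View pics/w2.png

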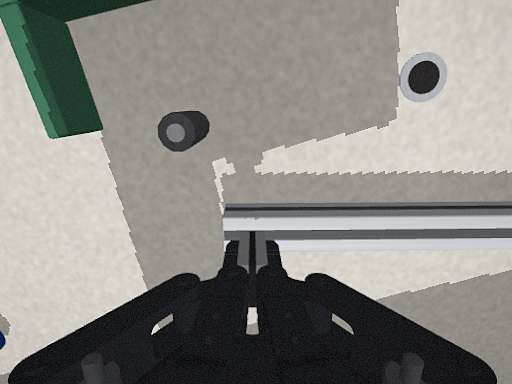

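```bash
python3 - <<'E'
from go import *
o=env.get_obs(); P=cams.camera_params("wrist"); M=R.from_quat(o["tool_rot"]).as_matrix()
T=o["position"]
print("tcp px",proj(P,np.array([T, T-M[:,2]*.02,T-M[:,2]*.04, T+M[:,0]*.0143,T-M[:,1]*.011])))
print(o["wrist_force"],o["joint_positions"],T,P["xyz"],M.T@(P["xyz"]-T))
for e in (.12,-.12):
    print(e, proj(P,place(np.array([[0,e,.028],[.0125,e,0],[.0125,e,.028],[-.0125,e,.028]]),[.4994,-.0158,-.2394])))
s=save("side","pics/s2.png"); c=save("scene","pics/c2.png")
cv2.imwrite("pics/s2c.png",np.hstack([cv2.resize(s[150:270,210:370],None,fx=2.5,fy=2.5)[:,:,::-1],cv2.resize(c[130:250,170:330],None,fx=2.5,fy=2.5)[:,:,::-1]]))
E
```

```text
tcp px [[252.28741855 218.97561327]
 [252.30178719 231.39165227]
 [252.31962234 246.82311376]
 [272.86067607 218.98757628]
 [252.30048383 204.07091366]]
[ 0.27004009 -0.12199431  0.08837161] [-3.92080455e-02  2.07368822e-01  2.04217448e+00  7.60679086e-05
  8.92064919e-01  1.77884994e+00] [0.52743413 0.08030428 0.01244904] [0.60104908 0.06185543 0.19289975] [-1.42993319e-04 -7.58864367e-02 -1.80452788e-01]
0.12 [[221.46523897 234.88652496]
 [224.78560267 202.27851197]
 [220.67138605 216.96948498]
 [222.23004981 252.06769425]]
-0.12 [[586.37655227 231.64109261]
 [549.99174771 199.9071848 ]
 [593.04594597 213.96110179]
 [579.92509161 248.62142063]]
```

View pics/s2c.png

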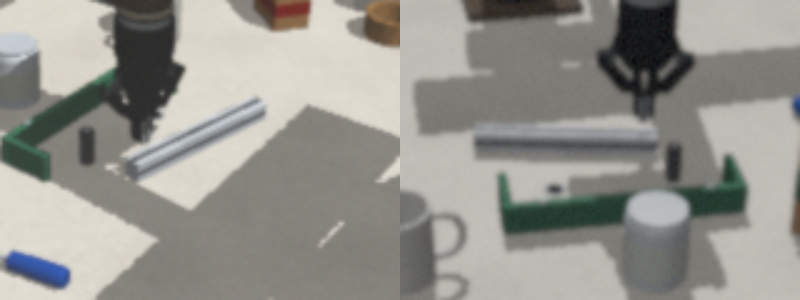

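```bash
python3 - <<'E'
from go import *
o1,d1=ray("scene",[267.2,177]); o2,d2=ray("side",[267,205])
d1/=np.linalg.norm(d1);d2/=np.linalg.norm(d2)
t=np.linalg.lstsq(np.c_[d1,-d2],o2-o1,rcond=None)[0]
print(o1+d1*t[0],o2+d2*t[1])
print(proj(cams.camera_params("scene"),np.array([[.5272,.0793,.0124],[.5272,.0793,.035]])),proj(cams.camera_params("side"),np.array([[.5272,.0793,.0124],[.5272,.0793,.035]])))
E
```

```text
[0.52670951 0.08265776 0.05210775] [0.52400553 0.07884791 0.0547839 ]
[[265.82616615 187.6958993 ]
 [266.05329388 181.74845617]] [[265.79134736 215.78249124]
 [265.94912139 209.93588535]]
```

The fingertips passed over the rail. Both fixed views put the tip about 35–40 mm above the reported TCP, so the reported z doesn't match the pictures. I'll back off to clear floor, lower in stages and watch the force and the picture.

```bash
python3 -m jog '[[[-25,0,0,0,0,0,0],[-50,0,0,0,0,0,0],[-50,0,6,0,0,0,0],[-50,0,12,0,0,0,0],[-50,0,18,0,0,0,0],[-50,0,18,0,0,0,0],[-50,0,18,0,0,0,0]]]'
python3 - <<'E'
from go import *
where()
s=save("side","pics/s3.png"); c=save("scene","pics/c3.png"); w=save("wrist","pics/w3.png")
f=lambda i,r,q:cv2.resize(i[r:r+80,q:q+80],(400,400),interpolation=cv2.INTER_CUBIC)[:,:,::-1]
cv2.imwrite("pics/m3.png",np.hstack([f(s,160,220),f(c,135,240)]))
print(proj(cams.camera_params("scene"),env.get_obs()["position"][None])-[240,135],proj(cams.camera_params("side"),env.get_obs()["position"][None])-[220,160])
E
```

```text
time: 6.2
position: [0.5386, 0.1276, -0.0066]
tool_rot: [-0.614, 0.789, 0.001, -0.001]
wrist_force: [0.5, -0.5, 0.0]
finger_gap: -0.0001
tcp bay [-135.6   96.6] z -6.6
[[40.91884458 57.72750001]] [[33.89667958 65.97070201]]
```

View pics/m3.png

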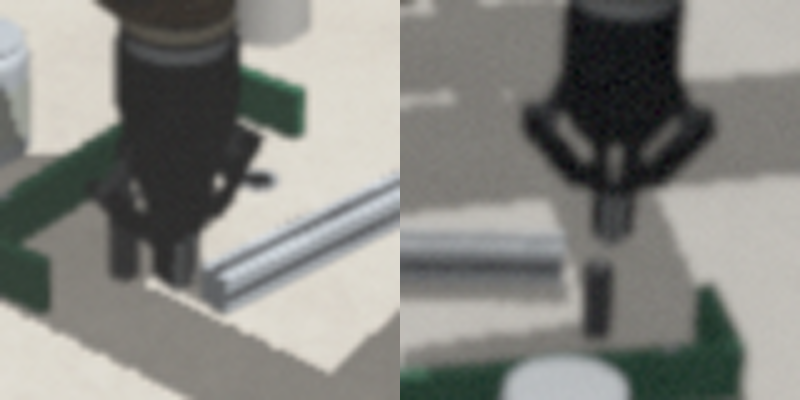

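The side view shows the tip at crop (180,285) and the scene view at (612,240). Both are about 36 mm above the reported TCP, and there's no contact at reported z = -7. I'll lower another 18 mm beside the end while watching the force, then push.

```bash
python3 -m jog '[[[0,4,6,0,0,0,0],[0,8,12,0,0,0,0],[0,8,18,0,0,0,0],[0,8,18,0,0,0,0]]]'
python3 - <<'E'
from go import *
where()
th=np.radians(11.6); a=np.array([np.sin(th),np.cos(th)]); L=np.array([-168.3,-48.3])+120*a
s=L+a*(14.3-42); shift(*s,-25,-11.6)
E
```

```text
time: 6.68
position: [0.5299, 0.1303, -0.0254]
tool_rot: [-0.614, 0.789, 0.001, -0.001]
wrist_force: [-1.1, -1.1, -0.6]
finger_gap: -0.0004
tcp bay [-144.4   98.9] z -25.4
bay [-150.   42.  -25.] shift [56.7 -6.2 -0.4] cur yaw -11.6 turn z -0.0 j6 1.87
```

```bash
python3 -m jog '[[[0,-6,0,0,0,0,0],[8,-6,0,0,0,0,0],[14,-6,0,0,0,0,0],[20,-6,0,0,0,0,0],[26,-6,0,0,0,0,0],[32,-6,0,0,0,0,0],[38,-6,0,0,0,0,0],[44,-6,0,0,0,0,0],[50,-6,0,0,0,0,0],[57,-6,0,0,0,0,0],[57,-6,0,0,0,0,0],[45,-6,0,0,0,0,0]]]'
cat > see.py <<'E'
from go import *
import sys
where()
x,y,t=map(float,sys.argv[1:4]); p0=np.append(b2w(x,y),np.radians(t)+B[2])
for c in ("wrist","scene"):
    P=cams.camera_params(c); cams.grab_frame(c)
    r=fit("rail",p0,c,P)if True else 0
    print(c,rel(r[0],B),"cost",round(r[1],3),"conf",r[2])
    if c=="wrist":
        th=-(r[0][2]-B[2]); ca=rel(r[0],B)[:2]; a=np.array([np.sin(th),np.cos(th)]); print("lead",np.round(ca+120*a),"tail",np.round(ca-120*a))
E
python3 see.py -176 -88 -12
```

```text
time: 7.68
position: [0.5258, 0.0836, -0.0239]
tool_rot: [-0.613, 0.79, 0.0, -0.001]
wrist_force: [0.4, 0.3, 0.2]
finger_gap: 0.0001
tcp bay [-146.3   52.1] z -23.9
wrist [-178.8  -90.   -12.3] cost 0.049 conf 0.7
lead [-153.   27.] tail [-204. -207.]
scene [-185.3  -88.4  -10.6] cost 0.067 conf 0.76
```

```bash
python3 - <<'E'
from go import *
shift(-207,-53,20,-12.3);shift(-207,-53,-25,-12.3)
E
```

```text
bay [-207  -53   20] shift [117.4  38.5 -43.7] cur yaw -11.6 turn z 0.7 j6 1.79
bay [-207  -53  -25] shift [117.3  38.5   1.3] cur yaw -11.6 turn z 0.7 j6 1.79
```

```bash
python3 -m jog '[[[0,0,-25,0,0,0,0],[0,10,-46,0,0,0,0],[30,38,-46,0,0,0,0],[60,38,-46,0,0,0,0],[90,38,-46,0,0,0,0],[117,38,-46,0,0,0,0],[117,38,-25,0,0,0,0],[117,38,-5,0,0,0,0],[117,38,1,0,0,0,0],[117,38,1,0,0,0,0]]]'; python3 -c "
from go import *
where()"
python3 -m jog '[[[0,-8,0,0,0,0,0],[0,-14,0,0,0,0,0],[0,-20,0,0,0,2,0],[0,-26,0,0,0,4,0],[0,-32,0,0,0,6,0],[0,-37,0,0,0,8,0],[0,-42,0,0,0,10,0],[0,-47,0,0,0,12,0],[0,-52,0,0,0,14,0],[0,-57,0,0,0,15,0],[0,-62,0,0,0,16,0],[0,-62,0,0,0,16,0]]]'
python3 see.py -136 -90 -27
```

```text
time: 8.72
position: [0.459, -0.0184, -0.0263]
tool_rot: [-0.614, 0.789, 0.002, -0.002]
wrist_force: [-0.1, -0.4, 0.4]
finger_gap: 0.0002
tcp bay [-208.5  -52.8] z -26.3
time: 9.72
position: [0.5232, -0.0345, -0.0236]
tool_rot: [-0.498, 0.867, -0.001, 0.001]
wrist_force: [-0.0, 0.2, -0.5]
finger_gap: 0.0001
tcp bay [-143.7  -66. ] z -23.6
wrist [-137.5 -103.5  -27. ] cost 0.017 conf 0.65
lead [-83.   3.] tail [-192. -210.]Traceback (most recent call last):
  File "see.py", line 8, in <module>
    print(c,rel(r[0],B),"cost",round(r[1],3),"conf",r[2])
                ~^^^
TypeError: 'NoneType' object is not subscriptable
```

```bash
python3 -m jog '[[[0,6,0,0,0,0,0],[17,6,0,0,0,0,0],[34,6,0,0,0,0,0],[34,6,0,0,0,0,0],[34,2,0,0,0,0,0],[34,-3,0,0,0,0,0],[34,-7,0,0,0,0,0],[34,-10,0,0,0,0,0],[34,-10,0,0,0,0,0],[34,0,0,0,0,0,0]]]'
sed -i 's/    print(c,rel/    if r is None: print(c,"none"); continue\n    print(c,rel/' see.py
python3 see.py -130 -107 -27
python3 - <<'E'
from go import *
E
```

```text
time: 10.75
position: [0.5063, -0.0643, -0.0239]
tool_rot: [-0.498, 0.867, -0.001, 0.001]
wrist_force: [1.4, -0.2, 0.2]
finger_gap: -0.0002
tcp bay [-159.2  -96.5] z -23.9
wrist [-129.8 -107.1  -27. ] cost 0.02 conf 0.74
lead [-75.  -0.] tail [-184. -214.]
scene [-136.5 -107.2  -27.1] cost 0.113 conf 0.77
```

```bash
python3 - <<'E'
from go import *
th=np.radians(27); a=np.array([np.sin(th),np.cos(th)]); c=np.array([-129.8,-107.1])
shift(*(c-a*147),-25,-27); shift(*(c-a*(134.3)),-25,-27)
E
```

```text
bay [-197. -238.  -25.] shift [142.4 -35.3   0.4] cur yaw -27.6 turn z -0.6 j6 1.77
bay [-191. -227.  -25.] shift [129.7 -35.2   0.4] cur yaw -27.6 turn z -0.6 j6 1.77
```

```bash
python3 -m jog '[[[30,0,0,0,0,0,0],[60,0,0,0,0,0,0],[90,0,0,0,0,0,0],[120,0,0,0,0,0,0],[146,0,0,0,0,0,0],[148,-10,0,0,0,0,0],[148,-35,0,0,0,0,0],[148,-35,0,0,0,0,0],[148,-35,0,0,0,0,0]]]'
python3 - <<'E'
from go import *
where()
th=np.radians(27); a=np.array([np.sin(th),np.cos(th)]); c=np.array([-129.8,-107.1])
shift(*(c-a*134.3),-25,-27);shift(*(c-a*64.3),-25,-27)
E
```

```text
time: 11.7
position: [0.4613, -0.2099, -0.024]
tool_rot: [-0.498, 0.867, -0.001, 0.0]
wrist_force: [-0.5, -0.1, -0.2]
finger_gap: 0.0
tcp bay [-197.7 -244. ] z -24.0
bay [-191. -227.  -25.] shift [-18.5   1.9   1. ] cur yaw -27.7 turn z -0.7 j6 1.47
bay [-159. -164.  -25.] shift [-88.4   2.7   1. ] cur yaw -27.7 turn z -0.7 j6 1.47
```

Push about 60 mm along the axis, then look.

```bash
python3 -m jog '[[[-8,2,0,0,0,0,0],[-15,2,0,0,0,0,0],[-22,2,0,0,0,0,0],[-29,2,0,0,0,0,0],[-36,2,0,0,0,0,0],[-43,2,0,0,0,0,0],[-50,2,0,0,0,0,0],[-57,3,0,0,0,0,0],[-64,3,0,0,0,0,0],[-71,3,0,0,0,0,0],[-78,3,0,0,0,0,0],[-78,3,0,0,0,0,0]]]'
python3 see.py -102 -54 -27
```

```text
time: 12.7
position: [0.4972, -0.139, -0.0244]
tool_rot: [-0.499, 0.867, 0.0, 0.0]
wrist_force: [-0.6, 0.5, 0.0]
finger_gap: -0.0001
tcp bay [-165.  -171.5] z -24.4
wrist [-99.8 -51.6 -27.4] cost 0.031 conf 0.89
lead [-45.  55.] tail [-155. -158.]
scene [-106.5  -52.2  -27.2] cost 0.157 conf 0.94
```

```bash
python3 -m jog '[[[-7,0,0,0,0,0,0],[-14,0,0,0,0,0,0],[-21,0,0,0,0,0,0],[-28,0,0,0,0,0,0],[-35,0,0,0,0,0,0],[-42,0,0,0,0,0,0],[-49,0,0,0,0,0,0],[-56,0,0,0,0,0,0],[-62,0,0,0,0,0,0],[-68,0,0,0,0,0,0],[-68,0,0,0,0,0,0],[-56,0,0,0,0,0,0]]]'
python3 see.py -68 9 -27
```

```text
time: 13.9
position: [0.5255, -0.0904, -0.0244]
tool_rot: [-0.499, 0.866, 0.0, 0.001]
wrist_force: [0.0, 0.9, 0.3]
finger_gap: -0.0001
tcp bay [-138.9 -121.8] z -24.4
wrist [-68.7   6.6 -27.9] cost 0.022 conf 0.61
lead [-12. 113.] tail [-125.  -99.]
scene [-77.    3.9 -27.6] cost 0.359 conf 0.58
```

```bash
python3 - <<'E'
from go import *
th=np.radians(27.9); a=np.array([np.sin(th),np.cos(th)]);n=np.array([a[1],-a[0]]); c=np.array([-68.7,6.6])
shift(*(c-140*a-36*n),-25); shift(*(c-75*a-36*n),-25,-27.9)
shift(*(c-75*a-23.5*n),-25,-27.9);shift(-82,-66,-25,-14);shift(-39,-78,-25,0)
E
```

```text
bay [-166. -100.  -25.] shift [-8.5 33.9  0.4] cur yaw -27.7 turn z None j6 1.73
bay [-136.  -43.  -25.] shift [-73.5  33.7   0.4] cur yaw -27.7 turn z 0.2 j6 1.73
bay [-125.  -49.  -25.] shift [-73.5  21.2   0.4] cur yaw -27.7 turn z 0.2 j6 1.73
bay [-82 -66 -25] shift [-78.  -24.5   0.4] cur yaw -27.7 turn z -13.7 j6 1.73
bay [-39 -78 -25] shift [-87.4 -68.2   0.4] cur yaw -27.7 turn z -27.7 j6 1.73
```

```bash
python3 -m jog '[[[5,10,0,0,0,0,0],[5,34,0,0,0,0,0],[-20,36,0,0,0,0,0],[-48,35,0,0,0,0,0],[-73,34,0,0,0,0,0],[-73,28,0,0,0,0,0],[-73,21,0,0,0,0,0],[-74,16,0,0,0,-2,0],[-74,11,0,0,0,-3,0],[-75,6,0,0,0,-5,0],[-75,1,0,0,0,-6,0],[-76,-4,0,0,0,-8,0]]]'
python3 see.py -55 4 -21
```

```text
time: 15.1
position: [0.5659, -0.0292, -0.0249]
tool_rot: [-0.558, 0.83, 0.0, -0.001]
wrist_force: [-0.7, 0.6, -0.2]
finger_gap: -0.0
tcp bay [-101.2  -58.8] z -24.9
wrist none
scene [-71.7  -3.6 -12.4] cost 0.553 conf 0.95
```

```bash
python3 - <<'E'
from go import *
P=cams.camera_params("wrist"); save("wrist","pics/w5.png")
r=fit("rail",np.append(b2w(-57,4),np.radians(-22)+B[2]),"wrist",P); print(r and (rel(r[0],B),r[1:]))
E
```

```text
(array([-54.3,   3.4, -19.3]), (np.float64(0.01672938282601363), 0.77, 20869))
```

View pics/w5.png

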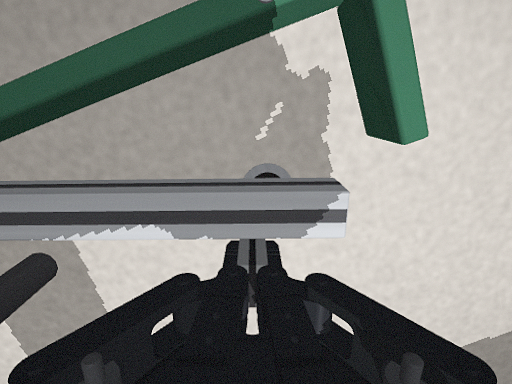

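The wrist view shows the rail behind the post (left edge, row 290), its tail end at (347,215), and the side wall and back wall clear. I'll continue the swing.

```bash
python3 - <<'E'
from go import *
shift(-72,-69,-25,-11);shift(-41,-78,-25,0)
E
```

```text
bay [-72 -69 -25] shift [  0.7 -30.9   0.5] cur yaw -19.7 turn z -8.7 j6 1.73
bay [-41 -78 -25] shift [ -1.3 -63.2   0.5] cur yaw -19.7 turn z -19.7 j6 1.73
```

```bash
python3 -m jog '[[[0,-6,0,0,0,-2,0],[0,-12,0,0,0,-3,0],[0,-18,0,0,0,-5,0],[0,-24,0,0,0,-7,0],[0,-30,0,0,0,-9,0],[0,-35,0,0,0,-11,0],[0,-40,0,0,0,-13,0],[0,-46,0,0,0,-15,0],[-1,-51,0,0,0,-16,0],[-1,-56,0,0,0,-18,0],[-1,-56,0,0,0,-18,0]]]'
python3 see.py -20 0 -4
```

```text
time: 16.32
position: [0.6196, -0.0487, -0.0244]
tool_rot: [-0.681, 0.733, -0.001, 0.0]
wrist_force: [-0.2, 0.2, -0.5]
finger_gap: -0.0002
tcp bay [-46.7 -75.8] z -24.4
wrist [-24.9  -2.8   1. ] cost 0.02 conf 0.9
lead [-27. 117.] tail [ -23. -123.]
scene [-4959.1  1330.6    65. ] cost 1.0 conf 0.71
```

```bash
python3 - <<'E'
from go import *
shift(-54,-76,-25,0);shift(-54,12,-25,0);shift(-48,12,-25,0);shift(-36,12,-25,0)
E
```

```text
bay [-54 -76 -25] shift [0.7 6.3 0.5] cur yaw -1.7 turn z -1.7 j6 1.4
bay [-54  12 -25] shift [-87.2   8.8   0.5] cur yaw -1.7 turn z -1.7 j6 1.4
bay [-48  12 -25] shift [-87.4   2.8   0.5] cur yaw -1.7 turn z -1.7 j6 1.4
bay [-36  12 -25] shift [-87.8  -9.1   0.5] cur yaw -1.7 turn z -1.7 j6 1.4
```

```bash
python3 -m jog '[[[0,8,0,0,0,0,0],[-25,9,0,0,0,-2,0],[-50,9,0,0,0,-2,0],[-75,9,0,0,0,-2,0],[-87,9,0,0,0,-2,0],[-87,5,0,0,0,-2,0],[-87,1,0,0,0,-2,0],[-87,-3,0,0,0,-2,0],[-87,-6,0,0,0,-2,0],[-87,-8,0,0,0,-2,0],[-87,-9,0,0,0,-2,0],[-87,-9,0,0,0,-2,0]]]'
python3 see.py -14 -2 0
```

```text
time: 17.52
position: [0.634, 0.0368, -0.0246]
tool_rot: [-0.693, 0.721, -0.0, -0.0]
wrist_force: [-2.8, -0.9, 0.9]
finger_gap: 0.0001
tcp bay [-36.2  10.1] z -24.6
wrist [-15.   -5.3   0.6] cost 0.528 conf 0.66
lead [-16. 115.] tail [ -14. -125.]
scene [-60.2   0.8   4.6] cost 6.325 conf 0.62
```

```bash
python3 -m jog '[[[0,-1,0,0,0,0,0],[0,-2,0,0,0,0,0],[0,-3,0,0,0,0,0],[0,-3,0,0,0,0,0]]]'; python3 - <<'E'
from go import *
where()
P=cams.camera_params("wrist"); save("wrist","pics/w6.png")
E
```

```text
time: 18.05
position: [0.6339, 0.0376, -0.0247]
tool_rot: [-0.694, 0.72, 0.003, -0.003]
wrist_force: [-9.4, -1.8, 7.1]
finger_gap: 0.0002
tcp bay [-36.3  11. ] z -24.7
```

View pics/w6.png

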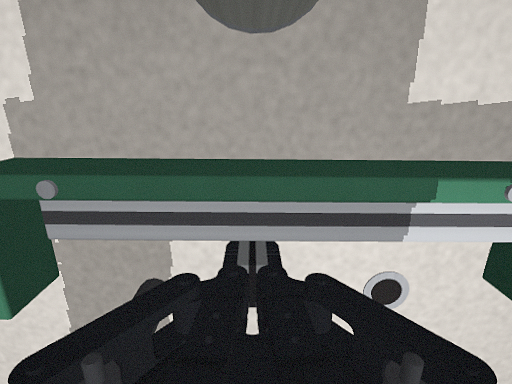

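The rail lies flush on the back wall across the view (the gap at row 201 is closed from col 45 to 512), and the force rose to 9 N with no further motion. I'll retract and verify from above.

```bash
python3 -m jog '[[[0,4,0,0,0,0,0],[0,11,0,0,0,0,0],[0,12,-30,0,0,0,0],[0,14,-70,0,0,0,0],[0,25,-110,0,0,0,0],[0,50,-150,0,0,0,0],[0,70,-190,0,0,0,0],[0,70,-190,0,0,0,0],[0,70,-190,0,0,0,0]]]'
python3 see.py -13 -5 0
python3 - <<'E'
from go import *
P=cams.camera_params("wrist"); w=save("wrist","pics/w7.png")
b=fit("bay",B,"wrist",P); print("bay",rel(b[0],B),b[1]); p=fit("post",np.append(b2w(-75,75),0),"wrist",P); print("post",rel(p[0],B))
r=fit("rail",np.append(b2w(-13,-5),B[2]),"wrist",P); print("rail vs bay now",rel(r[0],b[0]))
cv2.imwrite("pics/w7c.png",cv2.resize(w[0:240,60:460],None,fx=2,fy=2)[:,:,::-1])
E
```

```text
time: 18.85
position: [0.569, 0.0406, 0.1703]
tool_rot: [-0.693, 0.72, -0.004, 0.003]
wrist_force: [0.0, 0.1, 0.8]
finger_gap: -0.0
tcp bay [-101.3   11.1] z 170.3
wrist none
scene [-281.2   37.6   78.8] cost 9.815 conf 0.49
bay [ 0.7 -1.2  0.2] 0.11948948539764727
post [-75.4  73.4   2.3]
rail vs bay now [-13.2  -4.1  -0.3]
```

View pics/w7c.png

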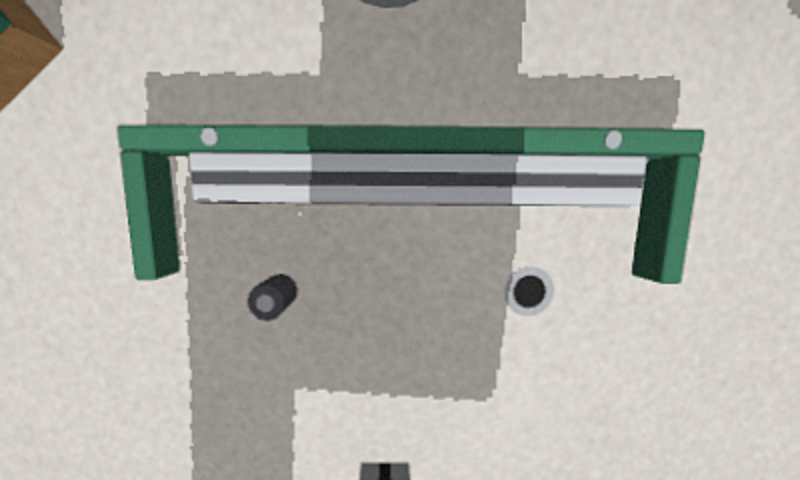

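The rail lies flat along the back wall from (190,155) to (643,157) in the crop, behind the post. The fit gives -13.2 mm (-12.5 would be flush) and -0.3°. The gripper is clear, so I'm handing in.

```bash
python3 -c "
from h import *
print(workorder.close_job())"
```

```text
the job is handed in; nothing more can be done
None
```

The rail is in the bay, lying flat along the back wall behind the post, and the job was handed in at about 19 s with the gripper clear. I slid it with closed fingertips only:
- **Clearing the post:** I nudged the rail endwise until its leading end cleared the post.
- **Angling in:** I turned it to about 27° from the robot side, then pushed its tail along the axis until the leading end was behind the post.
- **Closing up:** I swung the tail in and pressed at the middle until the force rose to about 9 N and it stopped moving.

**Last check from above:** the rail's centre is 13.2 mm from the back wall, where 12.5 mm would be touching. It is 0.3° off parallel, so any gap is about 1 mm at most. I never touched the cartons, tin, tape, mug or screwdriver, though I didn't measure them again at the end.

**What disagreed or failed:**
- **Reported height:** the fingertips sat about 36 mm above the reported TCP, so my first push passed over the rail without touching it. After that I worked at a reported height of about -25 mm.
- **Scene camera:** its rail fits read about 7 mm short in the bay's x direction. They failed once the bay wall hid the rail, so the final checks rest on the wrist camera alone.
- **Missed detections:** the wrist network missed the rail on one try just before the final fit; the next picture found it.

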